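# Check-weigh a bead pail on the hook scale

### The arm

A 6-joint arm with a two-finger parallel gripper is mounted at the origin on the work surface; the furniture and walls round the work are solid. World frame = base frame: x ahead of the robot, y to its left, z up, the work surface at z = 0. Lengths are in m, angles in rad, forces in N, time in s.
With the tool pointing down it reaches from about 0.275 to 0.725 m from the base axis. Payload 5.6 kg.
Tool frame: the origin (TCP) lies midway between the tips of the shut fingers; the grasp point (between the pads) lies 19 mm behind it; z points along the fingers, y is the line along which they close (so a half turn about z gives the same grasp; the last joint's range is limited). The gripper opens to 85 mm and grips with 20 to 120 N. Pads are 22 mm wide; open, the fingers measure 114 mm over their backs; the gripper's body (76 mm by 85 mm) begins 54 mm behind the grasp point. The pads swing forward as they close: fully open they stand 13 mm farther back than shut.
Start: joints at [1.549, 0.255, 0.108, 0, -1.424, -0.285], TCP at [0.166, 0.524, 0.231] pointing down, gripper open.
Joint ranges: [-2.95, 2.95], [-1.21, 1.97], [-1.09, 1.5], [-2.87, 1.71], [-2.94, -0.07], [-3.05, 3.05]. Speed limits (rad/s): [2.57, 2.57, 3.14, 3.14, 3.14, 3.14].

### API

Orientations are given as a rotation vector (axis times angle).
In Python, from rig import env gives the robot as it stands.
- The arm moves only by the tool step_arm, never from a script. Its argument "plan" is one flat list of numbers, 4 for each row, row after row: the shift along the tool's x, y, z in units of 40 mm (1.0 is 40 mm), then the turn about the tool's z in units of 6 degrees (1.0 is 6 degrees). A call has 1 to 12 rows; each row is the pose to reach, as a shift and turn from the pose commanded when the call began, along the tool's axes at that moment; what a row does not reach only later rows make up. A row lasts 1/12 s, in which the tool goes at most 41.7 mm and 7.16 degrees, less where a joint would pass 70% of its speed; a pose out of reach is approached as far as the arm can. A call with a gripper value outside its range is refused whole. "jaw" is the finger opening in mm, from 0 to 85.4, set as the call begins (left out, the last holds). The fingers move at their own pace and stop on an object; the grip force is fixed at half the most. Time passes only in rows, so rows that repeat a pose let the fingers close. It gives the time, the measured TCP pose, the force, the opening and the grip force at its end, in the units of the state.
- env.state(): the state, without advancing time (a new reading comes with each control period).
- env.grab_frame(name): name is "scene" or "side" or "wrist"; returns a dict with "pixels" (384x512x3 uint8, red, green, blue), "mtx" (3x3 intrinsics, pixels), "k1" (the pictures are not rectified: a ray, as slopes to the right and down, at radius r is drawn at 1 + k1 r^2 times it, then the intrinsics apply), "R" (3x3) and "t" (3): a world point X has camera coordinates R X + t. Camera axes: x right, y down, z forward; pixel columns grow to the right and rows downward; lengths in m; the calibration is good to about 2 mm. A picture is of the moment at which its call begins. There is no depth.
- env.hand_in(): hands the job in; it is judged then, once.
The state is a dict: "t": time; "qpos": joint angles; "joint_vel": joint speeds; "joint_torque": joint torques, N m; "position": TCP position; "ee_rot": TCP orientation; "contact_force": force on the tool from outside, world axes, zero at the start; "moment": the same for the moment, N m; "opening": opening from 0.0 (shut) to 1.0 (fully open); "grasp_force": force on a finger pad.
Only numpy, scipy, OpenCV 4.12 (cv2) and the standard library are available. Lean on these libraries where they do the work, as an engineer would, in place of code of your own. Each camera call takes 0.05 s, during which the arm holds its last target. There are 200 camera calls.

### The job

The two bead pails look alike, but one is full and one is short: hang either one by its bail on the hook scale, letting the spring take the weight slowly so that the pointer never jumps, let go and leave it hanging untouched for a good second once it has come to rest. Then lift it off just as slowly and stand it gently in the tray's largest bay if it pulled the pointer below the thick line (full), or on the middle of the felt coasters if it did not (short). Leave the other pail and everything else where it is, and do not pull the pointer down to its end stop.

Things in the scene. Friction and masses are not known exactly. Their poses are not given: they have to be found in the camera images.
- pail_a: One of two lidded round tin pails that look alike: can 60 mm across (lid 63), 44 mm high, stiff wire bail pitched like a roof in the pail's y-z plane, square wooden knob on top, 132 mm high over all. One pail is full (0.42 to 0.58 kg), one short (0.18 to 0.31 kg); either may be which. Origin: centre of its underside, z up. A half turn makes no difference.
- pail_b: One of two lidded round tin pails that look alike: can 60 mm across (lid 63), 44 mm high, stiff wire bail pitched like a roof in the pail's y-z plane, square wooden knob on top, 132 mm high over all. One pail is full (0.42 to 0.58 kg), one short (0.18 to 0.31 kg); either may be which. Origin: centre of its underside, z up. A half turn makes no difference.
- pail_a_seat (a point): Point under the peak of pail_a's bail, 83 mm above its underside; lies within about 4 mm of the hook's saddle when it hangs. Bail: 5 mm wire, uprights at y = +-34 mm up to z = 66 mm, sloping to the peak (wire centre z = 88 mm); the opening under the peak runs from the lid (z = 44 mm) to z = 85 mm. Axes as the pail's.
- pail_b_seat (a point): Point under the peak of pail_b's bail, 83 mm above its underside; lies within about 4 mm of the hook's saddle when it hangs. Bail: 5 mm wire, uprights at y = +-34 mm up to z = 66 mm, sloping to the peak (wire centre z = 88 mm); the opening under the peak runs from the lid (z = 44 mm) to z = 85 mm. Axes as the pail's.
- pail_a_knob (a point): Middle of the wooden knob of pail_a, 116 mm above the pail's underside. Knob 22 x 22 mm, sides along the pail's x and y, from z = 100 to 132 mm: it may be gripped along x or y. Axes as the pail's.
- pail_b_knob (a point): Middle of the wooden knob of pail_b, 116 mm above the pail's underside. Knob 22 x 22 mm, sides along the pail's x and y, from z = 100 to 132 mm: it may be gripped along x or y. Axes as the pail's.
- scale: Hook spring scale on a stand, fixed: grey base plate (x -30 to 175 mm, y +-53 mm, top z = 15 mm), upright aluminium tube 36 mm thick at x = 128 mm, 248 mm high, white graduated plate beside it (x = 110, y = 45 to 87 mm, up to z = 211 mm), steel hook standing out toward -x. Origin: on the desk straight below the hook's saddle; x runs from the hook's tip to the tube, z up.
- hook_saddle (a point): Lowest point of the hook's upper side, where the bail rests: z = 180 mm empty, sinks with the load. Axes as the scale's. Hook: 7 mm bar along x; toward -x it rises to an upturned tip (end 27.5 mm out, top 14.5 mm above the saddle), toward +x to a straight arm (top 17.5 mm above, from x = 32 mm); underside 7 mm below. A bail enters over the tip from -x, wire across the hook.
- pointer (a joint): Downward travel of hook and pointer in m: 0 empty, end stop 0.060. Spring 110 N/m (11 mm per 0.1 kg), lightly damped: swings for about a second if disturbed. Pointer reads against the white plate; thick line at 0.0325: a full pail draws 0.037 to 0.052, a short one 0.016 to 0.028. A delicate movement: above 0.05 m/s the pointer has jumped.
- tray: Mint-green moulded tray, 219 x 346 mm, rim 18 mm high, fixed; partition walls 13 mm high. Origin: centre of its underside; its long side is its y. The largest bay spans x = -101 to +16 mm, y = -161 to +31 mm.
- tray_bay (a point): Middle of the floor of the tray's largest bay (117 x 192 mm), 2 mm above the desk. Axes as the tray's.
- felt_stack: Low stack of round felt coasters, about 97 mm across and 21 mm high, fixed. Origin: centre of its underside.
- felt_top (a point): Middle of the top of the felt coasters, 21 mm above the desk.
- white_bottle: Bystander: a white paint bottle, 74 mm across, 135 mm tall. Origin: centre of its underside. Leave it alone.
- glue_bottle: Bystander: a white squeeze bottle of glue with a nozzle, 171 mm tall. Origin: centre of its underside. Leave it alone.
- thread_spool: Bystander: an upright thread spool, 28 mm across, 38 mm tall. Origin: centre of its underside. Leave it alone.
- orange_bottle: Bystander: a small orange paint bottle, 38 mm across, 75 mm tall. Origin: centre of its underside. Leave it alone.

How it is judged:
On the way:
1. a pail hangs in the hook's saddle, untouched, with pail and pointer at rest, for 0.8 s (((value of joint pointer above 0.012 m and velocity of joint pointer between -0.006 and 0.006 m/s and contact force between scale and pail_a above 1 N and contact force between each of the arm, the fingers and pail_a below 0.05 N and distance between pail_a_seat and hook_saddle below 0.01 m and linear speed of pail_a below 0.02 m/s) or (value of joint pointer above 0.012 m and velocity of joint pointer between -0.006 and 0.006 m/s and contact force between scale and pail_b above 1 N and contact force between each of the arm, the fingers and pail_b below 0.05 N and distance between pail_b_seat and hook_saddle below 0.01 m and linear speed of pail_b below 0.02 m/s))), for 0.8 s.
At the end, for the whole second after the job is handed in: The weighed pail stands upright and still: the full one on the floor of the tray's largest bay (within 32 mm across, 70 mm along of its middle) or the short one on the felt coasters (within 25 mm of the middle); the other pail is within 30 mm of its start and the empty scale reads under 4 mm (((x of pail_a in the frame of tray_bay between -0.032 and 0.032 m and y of pail_a in the frame of tray_bay between -0.07 and 0.07 m and z of pail_a in the frame of tray_bay below 0.004 m and angle between pail_a's own z axis and vertical below 0.08 rad and linear speed of pail_a below 0.02 m/s and distance of pail_b from where it was at the start of the episode below 0.03 m and angle between pail_b's own z axis and vertical below 0.1 rad and value of joint pointer below 0.004 m) or (horizontal distance between pail_b and felt_top below 0.025 m and z of pail_b in the frame of felt_top between -0.004 and 0.004 m and angle between pail_b's own z axis and vertical below 0.08 rad and linear speed of pail_b below 0.02 m/s and distance of pail_a from where it was at the start of the episode below 0.03 m and angle between pail_a's own z axis and vertical below 0.1 rad and value of joint pointer below 0.004 m))); the robot touches nothing.
It fails at once if the pointer jumps (faster than 0.05 m/s either way) (velocity of joint pointer above 0.05 m/s or velocity of joint pointer below -0.05 m/s).
It fails at once if the pointer is pulled to its end stop (value of joint pointer above 0.058 m).
It fails at once if a pail is jammed or pressed on the scale with more than 12 N (contact force between scale and pail_a above 12 N or contact force between scale and pail_b above 12 N).
It fails at once if a pail is dropped: let go, it falls faster than 0.45 m/s (about 10 mm) ((linear speed of pail_a above 0.45 m/s and contact force between the fingers and pail_a below 0.1 N) or (linear speed of pail_b above 0.45 m/s and contact force between the fingers and pail_b below 0.1 N)).
It fails at once if a bystander is moved by more than 30 mm or tipped (distance of any of white_bottle, glue_bottle, thread_spool, orange_bottle from where it was at the start of the episode above 0.03 m or angle between any of white_bottle, glue_bottle, thread_spool, orange_bottle's own z axis and vertical above 0.3 rad).
It also fails if it takes over 67 s, if anything falls off the work surface, if the arm or the gripper's body presses on something with over 40 N, if the wrist force passes 120 N, or if a joint passes its speed limit or range.

## Working session

There is one attempt and no reset: what is moved stays moved. The work goes in short steps, Python scripts to look and compute and a tool call to move; the robot and the scene stay as the last step left them, time stands still between calls to the robot, and variables do not carry over. Pictures are saved under pics/ and viewed, at most 10 in all, crops included, and the job is handed in when it is done.

Besides the shell and the picture viewer there is one more tool, called after "Call:" in YAML: its name, and indented under it one key for each argument. step_arm: Moves the arm, as the interface text tells. Its arguments: {"type":"object","properties":{"plan":{"type":"array"},"jaw":{"type":"number"}},"required":["plan"]}

```bash
mkdir -p pics; ls
cat > h.py <<'E'
import numpy as np, cv2
from rig import env
def grab(n,f=None):
    d=env.grab_frame(n)
    if f: cv2.imwrite('pics/'+f,d['pixels'][:,:,::-1])
    return d
def ray(d,u,v):
    K=np.array(d['mtx']);k=d['k1']
    p=np.array([(u-K[0,2])/K[0,0],(v-K[1,2])/K[1,1]]);q=p.copy()
    for _ in range(30): q=p/(1+k*(q@q))
    R=np.array(d['R']);c=-R.T@np.array(d['t'])
    r=R.T@np.array([q[0],q[1],1]);return c,r/np.linalg.norm(r)
def plane(d,u,v,z):
    c,r=ray(d,u,v);return c+r*(z-c[2])/r[2]
def proj(d,X):
    x=np.array(d['R'])@np.array(X)+np.array(d['t']);x=x[:2]/x[2];x=x*(1+d['k1']*(x@x))
    K=np.array(d['mtx']);return np.array([K[0,0]*x[0]+K[0,2],K[1,1]*x[1]+K[1,2]])
def tri(a,b):
    (c,r),(e,s)=a,b
    M=np.stack([r,-s],1);t=np.linalg.lstsq(M,e-c,rcond=None)[0]
    P,Q=c+t[0]*r,e+t[1]*s;return (P+Q)/2,np.linalg.norm(P-Q)
E
python3 - <<'E'
from h import *
import pickle
D={n:grab(n,n+'0.png') for n in('scene','side','wrist')}
pickle.dump(D,open('d0.pkl','wb'))
for n in D: print(n,-np.array(D[n]['R']).T@D[n]['t'],D[n]['mtx'][0][0])
s=env.state();print(s)
E
```

```text
pics
scene [-0.18754851 -0.51849591  0.57839989] 411.9779773860416
side [0.31064956 0.77337164 0.74865926] 384.4498150253357
wrist [0.22988279 0.50302723 0.37306161] 290.40037823514734
{'t': 0.15, 'qpos': array([ 1.54856666e+00,  2.55617777e-01,  1.07281650e-01, -3.27468549e-04,
       -1.42391449e+00, -2.84608504e-01]), 'joint_vel': array([ 0.00015117, -0.00215238,  0.0052113 ,  0.00238955, -0.00051593,
       -0.00112849]), 'joint_torque': array([-1.98076770e-03, -3.86940587e+01,  2.38082707e+01,  5.36652580e+00,
       -4.48580686e-03, -3.52937349e-06]), 'position': array([0.1659702 , 0.52396022, 0.23059611]), 'ee_rot': array([ 3.10321433e+00, -4.79939649e-01, -2.05494153e-04]), 'contact_force': array([ 0.6719036 ,  0.83770574, -0.37191872]), 'moment': array([-0.02080426,  0.00784753,  0.05432257]), 'grasp_force': 0.0, 'opening': 1.0033481792270407}
```

View pics/scene0.png

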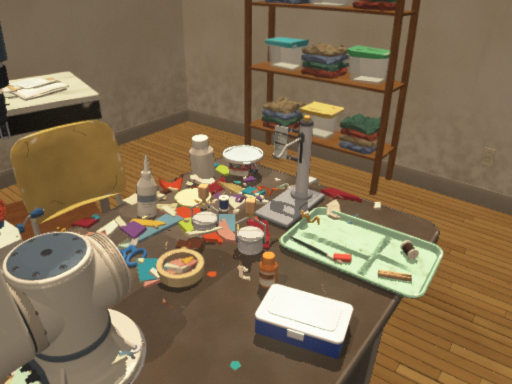

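View pics/side0.png

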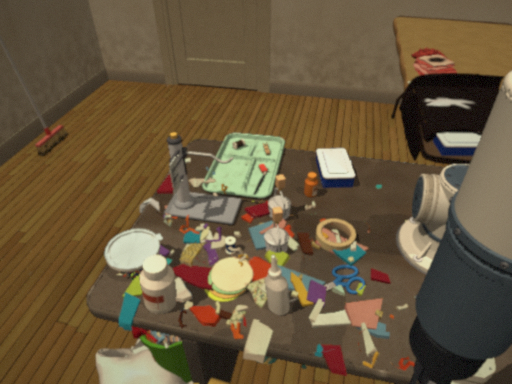

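The scene view shows pails near (205,220) and (250,237), the scale at (290,165) and the tray at (360,250). The felt stack is near (187,197). In the side view the pails are at (278,205) and (276,237), the scale at (190,180) and the felt at (230,278). I'll zoom in.

Run:
```python
import pickle,cv2
D=pickle.load(open('d0.pkl','rb'))
def c(n,x,y,w,h,s):
    im=cv2.resize(D[n]['pixels'][y:y+h,x:x+w,::-1],None,fx=s,fy=s,interpolation=cv2.INTER_CUBIC)
    cv2.imwrite('pics/%s_z.png'%n,im)
c('scene',170,110,180,150,4.4)
c('side',150,125,160,130,4.6)
```

```text
(no output)
```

View pics/scene_z.png

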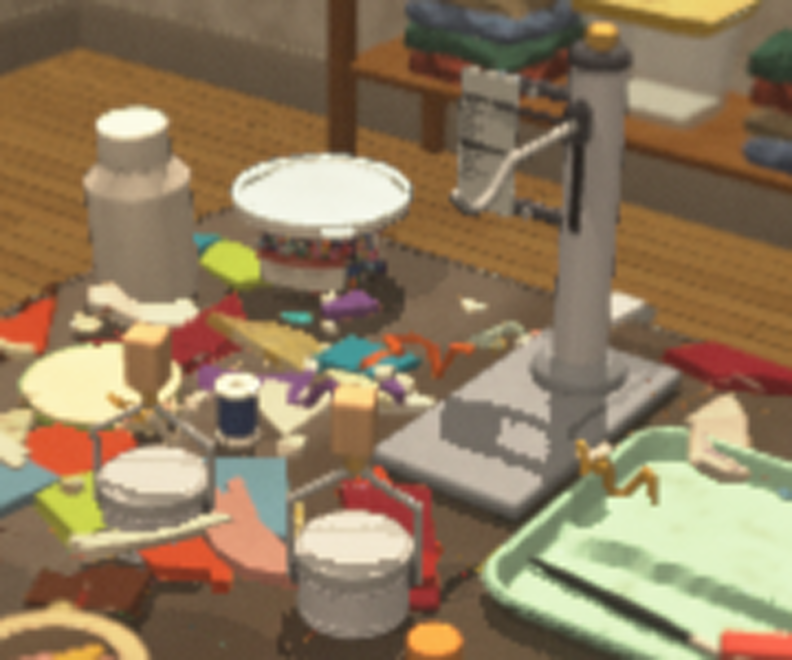

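View pics/side_z.png

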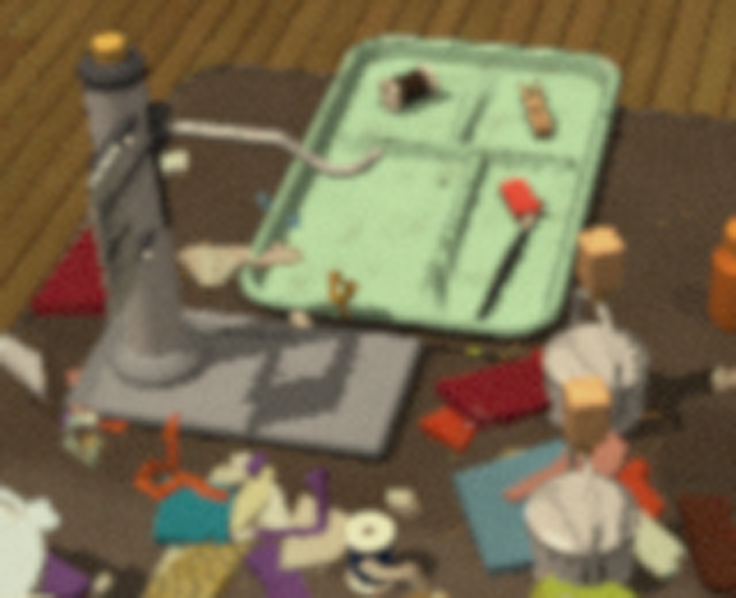

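The zooms show knobs at scene (354,422) and (147,362) and at side (600,260) and (586,412), all in crop pixels. The hook tip is at scene (462,203) and side (378,155). The scale's tube cap and plate corners are clear in both views.

Run:
```python
from h import *
import pickle
D=pickle.load(open('d0.pkl','rb'))
S=lambda x,y:ray(D['scene'],170+x/4.4,110+y/4.4)
T=lambda x,y:ray(D['side'],150+x/4.6,125+y/4.6)
for n,a,b in [('knob near',(354,422),(600,260)),('knob far',(147,362),(586,412)),('cap top',(603,28),(108,40)),('hook tip',(462,200),(380,153)),('saddle',(487,207),(343,168)),
 ('spool top',(237,381),(370,527)),('plate -x corner1 ',(380,455),(380,456)),('plate corner2',(515,512),(420,345)),('tray corner',(490,580),(560,330)),('tray corner2',(680,430),(250,285))]:
    p,e=tri(S(*a),T(*b)); print(n,p.round(4),round(e,4))
for nm,pts in [('lid near',[(355,545)]),('lid far',[(152,480)])]:
    for q in pts: print(nm,plane(D['scene'],170+q[0]/4.4,110+q[1]/4.4,.044).round(4))
for nm,q in [('lid near',(594,355)),('lid far',(580,512))]: print(nm,plane(D['side'],150+q[0]/4.6,125+q[1]/4.6,.044).round(4))
# felt by colour: both views
for n,(u,v) in [('scene',(187,197)),('side',(230,272))]:
    im=D[n]['pixels'];m=np.zeros((386,514),np.uint8)
    lab=im.copy();_,_,_,r=cv2.floodFill(lab,m,(u,v),(0,0,0),(9,9,9),(9,9,9),cv2.FLOODFILL_FIXED_RANGE*0)
    mm=m[1:-1,1:-1];c,_=cv2.findContours(mm,0,1);c=max(c,key=cv2.contourArea)
    h=cv2.convexHull(c);P=np.array([plane(D[n],a,b,.021)[:2] for a,b in h[:,0]],np.float32)
    print(n,r,im[v,u],cv2.minEnclosingCircle(P),cv2.contourArea(h))
for n in('scene','side'):
    hsv=cv2.cvtColor(D[n]['pixels'],cv2.COLOR_RGB2HSV);m=cv2.inRange(hsv,(55,25,100),(85,130,255))
    m=cv2.morphologyEx(m,cv2.MORPH_CLOSE,np.ones((5,5)))
    c=max(cv2.findContours(m,0,1)[0],key=cv2.contourArea);h=cv2.convexHull(c)
    P=np.array([plane(D[n],a,b,.018)[:2] for a,b in h[:,0]],np.float32);print('tray',n,cv2.minAreaRect(P))
```

```text
knob near [ 0.437  -0.0353  0.1145] 0.0028
knob far [0.4211 0.0931 0.1126] 0.0021
cap top [ 0.7125 -0.0065  0.246 ] 0.0025
hook tip [ 0.5604 -0.0126  0.188 ] 0.0037
saddle [ 0.5836 -0.013   0.1752] 0.0058
spool top [0.5338 0.1304 0.0383] 0.0038
plate -x corner1  [0.5568 0.0405 0.006 ] 0.01
plate corner2 [ 0.5562 -0.0594  0.008 ] 0.0046
tray corner [ 0.4747 -0.0915  0.0151] 0.0168
tray corner2 [ 0.6846 -0.0932  0.0125] 0.0105
lid near [ 0.4345 -0.0397  0.044 ]
lid far [0.415  0.0869 0.044 ]
lid near [ 0.4366 -0.0302  0.044 ]
lid far [0.4204 0.1011 0.044 ]
scene (176, 189, 25, 16) [251 241 186] ((0.503047525882721, 0.22608935832977295), 0.04558476060628891) 288.0
side (212, 258, 40, 33) [231 218 153] ((0.506385087966919, 0.22333817183971405), 0.0495307557284832) 993.5
tray scene ((3.1587975025177, 1.701222538948059), (0.6412103772163391, 0.3689950704574585), 21.03351402282715)
tray side ((0.47388923168182373, 0.0738147497177124), (0.054054051637649536, 0.10167791694402695), 1.4880337715148926)
```

Call:
step_arm:
  plan: [0.69,0.72,0,-0.25,1.37,1.44,0,-0.5,2.05,2.16,0,-0.75,2.73,2.88,0,-1,3.4,3.6,0,-1.25,4.1,4.33,0,-1.5,4.78,5.05,0,-1.75,5.46,5.77,0,-2,6.15,6.5,0,-2.25,6.83,7.22,0,-2.5,7.5,7.93,0,-2.75,8.2,8.66,0,-2.93]
  jaw: 60

```text
t: 1.15
position: [0.3742, 0.0932, 0.2314]
ee_rot: [-3.141, -0.003, -0.001]
contact_force: [1.0, 0.8, 0.6]
opening: 0.707
grasp_force: 0.0
```

Run:
```python
from h import *
import pickle
D=pickle.load(open('d0.pkl','rb'));d=D['scene']
f=lambda x,y,z:plane(d,170+x/4.4,110+y/4.4,z)[:2]
for l,r in [((293,500),(418,508)),((97,432),(211,445))]:
    a,b=f(*l,.066),f(*r,.066);v=b-a;print(a,b,np.linalg.norm(v),(a+b)/2,'bail dir deg',np.degrees(np.arctan2(v[1],v[0])))
s=env.state();print(s['t'],s['position'],s['ee_rot'])
```

```text
[ 0.42162021 -0.00880333] [ 0.45580443 -0.06423136] 0.06512163386766638 [ 0.43871232 -0.03651734] bail dir deg -58.3365525712071
[0.40738003 0.12006955] [0.43636562 0.06144473] 0.06539903231028169 [0.42187282 0.09075714] bail dir deg -63.691050063893
1.15 [0.3742067  0.09318317 0.2314361 ] [-3.14097707e+00 -3.10140490e-03 -6.87183826e-04]
```

Call:
step_arm:
  plan: [0.4,0.8,0,-1.1,0.8,1.6,0,-2.2,1.2,2.5,0,-3.3,1.57,3.23,0,-4.4,1.57,3.23,0,-5.2,1.57,3.23,0,-5.2]

```text
t: 1.65
position: [0.4375, -0.0368, 0.2306]
ee_rot: [3.024, 0.849, -0.003]
contact_force: [-0.1, 0.7, 0.4]
opening: 0.702
grasp_force: 0.0
```

Run:
```python
from h import *
import pickle
D={n:grab(n) for n in('scene','wrist','side')};pickle.dump(D,open('d1.pkl','wb'))
s=env.state();print(s['t'],s['position'],s['ee_rot'],s['qpos'])
d=D['wrist'];cv2.imwrite('pics/w1.png',cv2.resize(d['pixels'][:,:,::-1],None,fx=1.5,fy=1.5))
print(proj(d,[.437,-.036,.132]))
```

```text
1.8 [ 0.43674379 -0.03437692  0.23096275] [-3.02653582e+00 -8.41514443e-01  1.15417338e-03] [ 2.81399427e-01  3.20261700e-02 -1.57559115e-01 -2.56751856e-04
 -1.38194334e+00  1.83183581e+00]
[257.28511852 193.1660003 ]
```

View pics/w1.png

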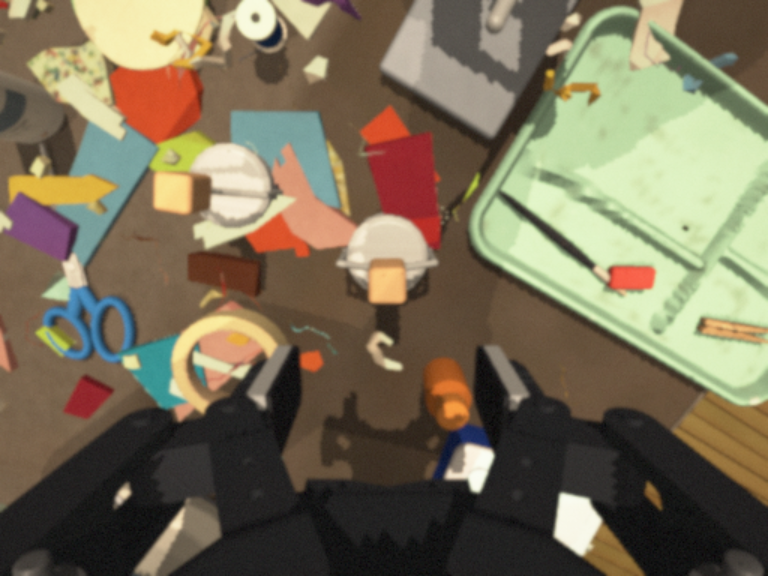

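The wrist view shows the near pail's knob at about (258,185) in frame pixels, with the bail running level from (227,175) to (291,175). The gripper is therefore aligned with its yaw. Tray, hook and felt are visible as well.

Run:
```python
from h import *
import pickle
D=pickle.load(open('d1.pkl','rb'));d=D['wrist'];im=d['pixels']
hsv=cv2.cvtColor(im,cv2.COLOR_RGB2HSV)
print(hsv[172:206:2,258].tolist())
# tray
m=cv2.inRange(hsv,(50,20,110),(85,140,255));m=cv2.morphologyEx(m,cv2.MORPH_OPEN,np.ones((3,3)))
c=max(cv2.findContours(m,0,1)[0],key=cv2.contourArea);h=cv2.convexHull(c)
P=np.array([plane(d,a,b,.018)[:2] for a,b in h[:,0]],np.float32);r=cv2.minAreaRect(P);print('tray',r,cv2.boxPoints(r))
for n,x,y,z in [('bailL',340,263,.066),('bailR',436,264,.066),('lid',386,250,.044),('wallcorner bay? ',700,262,.013),('wall start',530,172,.013),('plate corner',383,68,.015),('plate c2',492,138,.015),('hook tip top?',490,22,.19),('felt',139,10,.021)]:
    print(n,plane(d,x/1.5,y/1.5,z).round(4))
R=np.array(d['R']);print('cam',-R.T@d['t'],'fwd',R[2])
```

```text
[[15, 92, 196], [14, 134, 183], [14, 135, 189], [15, 136, 225], [18, 125, 249], [19, 121, 250], [19, 124, 249], [18, 123, 249], [18, 123, 249], [18, 127, 247], [17, 128, 245], [17, 128, 245], [17, 129, 243], [17, 129, 243], [16, 135, 232], [15, 139, 132], [11, 94, 54]]
tray ((0.45581021904945374, 0.09950350970029831), (0.011851963587105274, 0.0052299294620752335), 87.1772689819336) [[0.4529066  0.09371349]
 [0.45813018 0.09345594]
 [0.45871383 0.10529353]
 [0.45349026 0.10555108]]
bailL [ 0.4212 -0.0067  0.066 ]
bailR [ 0.4564 -0.0662  0.066 ]
lid [ 0.443  -0.0321  0.044 ]
wallcorner bay?  [ 0.5707 -0.2725  0.013 ]
wall start [ 0.5528 -0.1011  0.013 ]
plate corner [0.557  0.0395 0.015 ]
plate c2 [ 0.5579 -0.0598  0.015 ]
hook tip top? [ 0.5618 -0.007   0.19  ]
felt [0.4994 0.2149 0.021 ]
cam [ 0.49462187 -0.00203586  0.37311642] fwd [-0.22700155 -0.13673239 -0.96424818]
```

Call:
step_arm:
  plan: [0.02,0.06,0.9,0,0.02,0.06,1.8,0,0.02,0.06,2.6,0,0.02,0.06,3.1,0,0.02,0.06,3.32,0,0.02,0.06,3.32,0,0.02,0.06,3.32,0]

```text
t: 2.38
position: [0.4395, -0.0355, 0.0994]
ee_rot: [3.025, 0.846, 0.002]
contact_force: [0.1, -0.0, 0.3]
opening: 0.706
grasp_force: 0.0
```

Call:
step_arm:
  plan: [0,0,0,0,0,0,0,0,0,0,0,0,0,0,0,0,0,0,0,0,0,0,0,0,0,0,0,0,0,0,0,0]
  jaw: 10

```text
t: 3.05
position: [0.4398, -0.0354, 0.0996]
ee_rot: [-3.026, -0.845, -0.004]
contact_force: [-1.0, 2.1, 5.8]
opening: 0.252
grasp_force: 60.0
```

Call:
step_arm:
  plan: [0,0,-0.2,0,0,0,-0.6,0,0,0,-1.2,0,0,0,-2,0,0.2,0.05,-2.7,0.8,0.6,0.15,-3,1.8,1.1,0.25,-3,2.8,1.5,0.35,-3,3.8,1.8,0.45,-3,4.6,2.03,0.51,-3,5.18,2.03,0.51,-3,5.18,2.03,0.51,-3,5.18]

```text
t: 4.05
position: [0.5184, -0.0113, 0.2178]
ee_rot: [3.141, 0.005, -0.003]
contact_force: [-0.5, 0.1, -3.3]
opening: 0.251
grasp_force: 59.1
```

Run:
```python
from h import *
import pickle
D={n:grab(n) for n in('scene','wrist','side')};pickle.dump(D,open('d2.pkl','wb'))
s=env.state();print(s['t'],s['position'],s['ee_rot'],s['contact_force'],s['opening'])
a=cv2.resize(D['wrist']['pixels'][0:200,100:400,::-1],None,fx=1.333,fy=1.5);a=cv2.resize(a,(400,267))
w=cv2.resize(D['wrist']['pixels'][60:260,130:380,::-1],(400,320),interpolation=2)
c=cv2.resize(D['scene']['pixels'][120:260,220:340,::-1],(400,467),interpolation=2)
e=cv2.resize(D['side']['pixels'][140:280,170:290,::-1],(400,467),interpolation=2)
cv2.imwrite('pics/h2.png',np.hstack([c,e]))
cv2.imwrite('pics/h2w.png',cv2.resize(D['wrist']['pixels'][:,:,::-1],None,fx=1.5,fy=1.5))
```

```text
4.2 [ 0.51819065 -0.01142904  0.21848747] [ 3.14151551e+00  4.84067855e-03 -9.73467709e-04] [-0.64707948 -0.42566244 -2.69403485] 0.25145463530219386
```

View pics/h2.png

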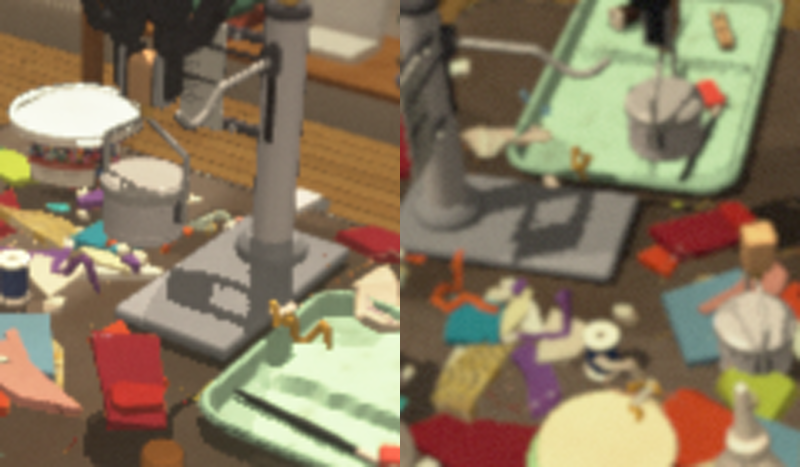

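View pics/h2w.png

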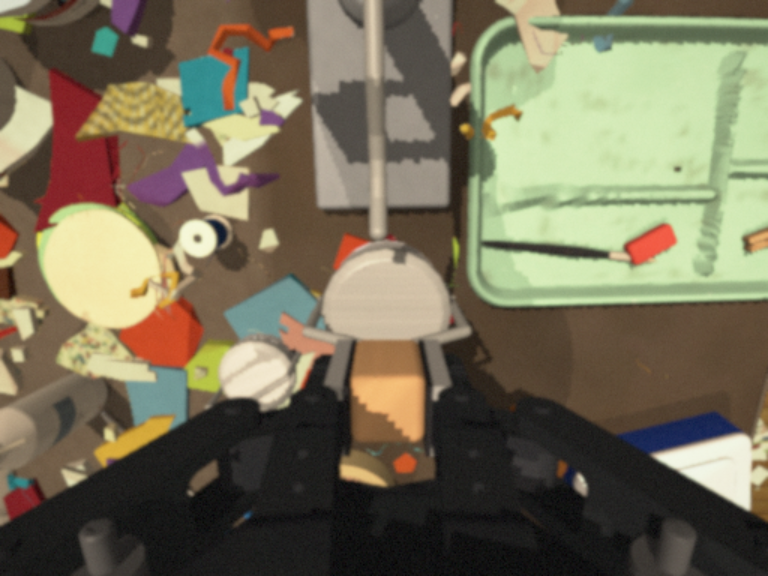

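The pail is held upright just short of the hook. The wrist view shows the hook bar from (374,20) to its tip at (378,235), in 1.5x pixels, and the largest bay at the tray's upper left.

Run:
```python
from h import *
import pickle
D=pickle.load(open('d2.pkl','rb'));d=D['wrist']
f=lambda x,y,z:plane(d,x/1.5,y/1.5,z).round(4)
for n,a in dict(tip=(378,235,.191),arm0=(375,100,.194),arm1=(374,20,.194),plateL=(318,208,.015),plateR=(449,205,.015),knobL=(352,440,.2495),knobR=(425,440,.2495),bailL=(308,330,.185),bailR=(465,328,.185),
 trayTL=(474,20,.018),trayBL=(474,303,.018),bay_wall_x=(600,195,.013),bay_wall_y=(730,120,.013),bay_rim_x=(640,22,.018),bay_rim_y=(474,120,.018),felt1=(39,265,.021),felt2=(160,265,.021),feltT=(95,205,.021),feltB=(105,328,.021)).items(): print(n,f(*a))
S=lambda x,y:ray(D['scene'],220+x*.3,120+y*.3)
T=lambda x,y:ray(D['side'],170+(x-400)*.3,140+y*.3)
for n,a,b in [('tip',(183,119),(608,62)),('saddle',(203,121),(575,72)),('peak underside',(144,121),(661,55)),('can bottom c',(146,225),(662,140))]:
  p,e=tri(S(*a),T(*b));print(n,p.round(4),round(e,4))
```

```text
tip [ 0.5605 -0.0086  0.191 ]
arm0 [ 0.6095 -0.0077  0.194 ]
arm1 [ 0.6357 -0.0075  0.194 ]
plateL [0.5559 0.042  0.015 ]
plateR [ 0.5585 -0.0607  0.015 ]
knobL [ 0.5087 -0.002   0.2495]
knobR [ 0.5087 -0.0235  0.2495]
bailL [0.5186 0.0217 0.185 ]
bailR [ 0.5197 -0.0457  0.185 ]
trayTL [ 0.6893 -0.0736  0.018 ]
trayBL [ 0.4791 -0.0841  0.018 ]
bay_wall_x [ 0.5672 -0.1808  0.013 ]
bay_wall_y [ 0.6263 -0.2784  0.013 ]
bay_rim_x [ 0.6911 -0.1943  0.018 ]
bay_rim_y [ 0.6214 -0.0767  0.018 ]
felt1 [0.5116 0.2744 0.021 ]
felt2 [0.5114 0.171  0.021 ]
feltT [0.5597 0.2175 0.021 ]
feltB [0.4569 0.2267 0.021 ]
tip [ 0.5608 -0.0121  0.1871] 0.0035
saddle [ 0.5883 -0.0108  0.1753] 0.0049
peak underside [ 0.5172 -0.0099  0.2005] 0.0019
can bottom c [ 0.5193 -0.0112  0.1182] 0.004
```

Call:
step_arm:
  plan: [0.15,-0.05,0,0,0.4,-0.075,0,0,0.7,-0.075,0,0,1.0,-0.075,0,0,1.3,-0.075,0,0,1.55,-0.075,0,0,1.71,-0.075,0,0,1.71,-0.075,0,0,1.71,-0.075,0,0]

```text
t: 4.95
position: [0.5871, -0.008, 0.2183]
ee_rot: [3.142, 0.003, -0.001]
contact_force: [-0.4, -0.4, -3.3]
opening: 0.254
grasp_force: 59.1
```

```bash
cat > fz.py <<'E'
from h import *
import sys
def fz(n=12):
    F=[];d=None
    for i in range(n):
        d=env.grab_frame('side' if i==0 else 'wrist') if i<n else d
        s=env.state();F.append(s['contact_force'])
        if i==0: D=d
    F=np.array(F);print('t',s['t'],'F',F.mean(0).round(3),'sd',F.std(0).round(2),'pos',s['position'].round(4),'open',round(s['opening'],3));return D
if __name__=='__main__': fz(int(sys.argv[1]))
E
python3 fz.py 12
```

```text
t 5.55 F [-0.171 -0.082 -2.87 ] sd [0.49 0.48 0.47] pos [ 0.5872 -0.008   0.2185] open 0.248
```

Call:
step_arm:
  plan: [0,0,0.1,0,0,0,0.2,0,0,0,0.3,0,0,0,0.38,0,0,0,0.42,0,0,0,0.445,0,0,0,0.47,0,0,0,0.495,0,0,0,0.52,0,0,0,0.545,0,0,0,0.57,0,0,0,0.595,0]

```text
t: 6.55
position: [0.5873, -0.008, 0.1947]
ee_rot: [3.142, 0.003, 0.0]
contact_force: [0.3, 1.5, -3.1]
opening: 0.247
grasp_force: 59.1
```

Call:
step_arm:
  plan: [0,0,0.025,0,0,0,0.05,0,0,0,0.075,0,0,0,0.1,0,0,0,0.125,0,0,0,0.15,0,0,0,0.175,0,0,0,0.2,0,0,0,0.225,0,0,0,0.25,0,0,0,0.275,0,0,0,0.3,0]

```text
t: 7.55
position: [0.5874, -0.0081, 0.1827]
ee_rot: [3.142, 0.003, 0.0]
contact_force: [0.0, -0.4, -2.0]
opening: 0.245
grasp_force: 59.2
```

```bash
python3 fz.py 12
```

```text
t 8.15 F [ 0.235  0.198 -1.679] sd [0.48 0.55 0.56] pos [ 0.5874 -0.0081  0.1827] open 0.252
```

Call:
step_arm:
  plan: [0,0,0.03,0,0,0,0.07,0,0,0,0.11,0,0,0,0.15,0,0,0,0.19,0,0,0,0.23,0,0,0,0.27,0,0,0,0.31,0,0,0,0.34,0,0,0,0.36,0,0,0,0.37,0,0,0,0.37,0]

```text
t: 9.15
position: [0.5873, -0.0081, 0.1679]
ee_rot: [3.142, 0.003, 0.0]
contact_force: [0.1, -0.1, 0.6]
opening: 0.249
grasp_force: 59.3
```

Run:
```python
from fz import *
d=fz(16)
d=grab('scene')
cv2.imwrite('pics/k.png',cv2.resize(d['pixels'][120:230,250:350,::-1],(545,600),interpolation=2))
```

```text
t 9.95 F [-0.027 -0.134  0.135] sd [0.49 0.64 0.48] pos [ 0.5873 -0.008   0.1679] open 0.253
```

View pics/k.png

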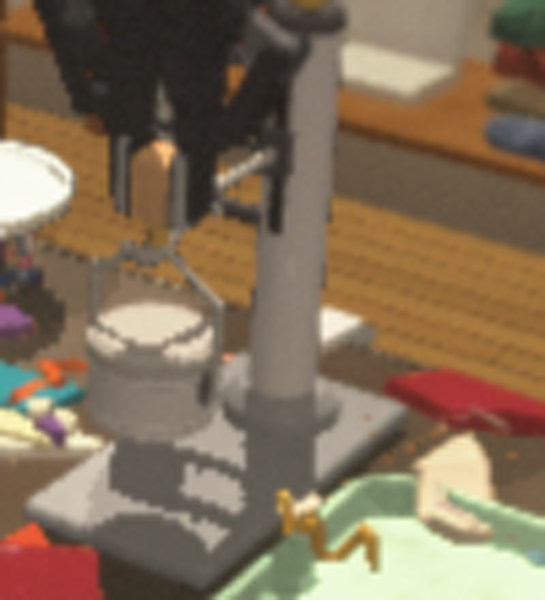

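The scene view shows the bail seated over the hook with the pail level, and the wrist force is near zero. I'll let go.

Call:
step_arm:
  plan: [0,0,0,0,0,0,0,0,0,0,0,0,0,0,0,0,0,0,0,0,0,0,0,0,0,0,0,0,0,0,0,0,0,0,0,0,0,0,0,0,0,0,0,0,0,0,0,0]
  jaw: 46

```text
t: 11.0
position: [0.5873, -0.008, 0.1679]
ee_rot: [3.142, 0.003, 0.0]
contact_force: [-0.3, 0.3, 0.7]
opening: 0.54
grasp_force: 0.0
```

Run:
```python
from fz import *
a=grab('scene');w=grab('wrist');fz(6);b=grab('scene');w2=grab('wrist')
print(np.abs(a['pixels'].astype(int)-b['pixels']).max(2)[150:230,250:300].mean(), np.abs(w['pixels'].astype(int)-w2['pixels']).mean())
c=cv2.resize(b['pixels'][130:220,245:305,::-1],(400,600),interpolation=2);e=cv2.resize(w2['pixels'][140:300,185:320,::-1],(400,474),interpolation=2)
e=cv2.copyMakeBorder(e,0,126,0,0,0);cv2.imwrite('pics/r.png',np.hstack([c,e]))
```

```text
t 11.4 F [-0.031  0.163  0.171] sd [0.18 0.76 0.37] pos [ 0.5873 -0.008   0.1679] open 0.537
1.79525 2.37837897406684
```

View pics/r.png

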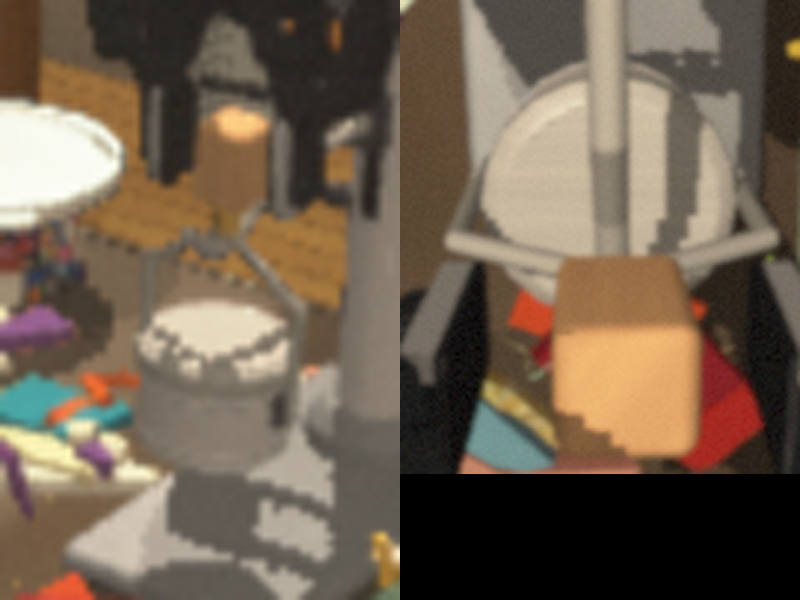

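The pail hangs free and level, with the fingers clear on both sides of the knob. At about 0.30 kg and 26 to 28 mm it is above the thick line, so it is the short one. I'll let it rest a few seconds.

Call:
step_arm:
  plan: [0,0,0,0,0,0,0,0,0,0,0,0,0,0,0,0,0,0,0,0,0,0,0,0,0,0,0,0,0,0,0,0,0,0,0,0,0,0,0,0,0,0,0,0,0,0,0,0]

```text
t: 12.5
position: [0.5873, -0.0081, 0.1679]
ee_rot: [3.142, 0.003, 0.0]
contact_force: [-0.6, -0.1, -0.8]
opening: 0.539
grasp_force: 0.0
```

Call:
step_arm:
  plan: [0,0,0,0,0,0,0,0,0,0,0,0,0,0,0,0,0,0,0,0,0,0,0,0,0,0,0,0,0,0,0,0,0,0,0,0,0,0,0,0,0,0,0,0,0,0,0,0]

```text
t: 13.5
position: [0.5873, -0.008, 0.1679]
ee_rot: [-3.142, -0.003, -0.0]
contact_force: [-0.0, 0.2, -0.6]
opening: 0.54
grasp_force: 0.0
```

Run:
```python
from h import *
W=[grab('wrist') for _ in range(8)]
for d in W:
    hsv=cv2.cvtColor(d['pixels'],cv2.COLOR_RGB2HSV);m=cv2.inRange(hsv,(12,100,150),(22,170,255));m[:, :225]=0;m[:,300:]=0;m[:220]=0;m[305:]=0
    n,_,st,ce=cv2.connectedComponentsWithStats(m);i=1+st[1:,4].argmax();print(st[i],ce[i].round(2))
d=W[-1];s=env.state();print(s['t'],s['position'])
```

```text
[ 236  226   50   69 2790] [260.75 259.84]
[ 236  227   50   68 2794] [260.81 259.79]
[ 236  226   50   69 2790] [260.79 259.82]
[ 236  226   50   69 2782] [260.83 259.89]
[ 236  226   50   68 2787] [260.79 259.89]
[ 236  226   50   69 2793] [260.81 259.82]
[ 236  226   50   69 2795] [260.78 259.76]
[ 236  227   50   68 2790] [260.83 259.85]
13.9 [ 0.58728485 -0.00804639  0.16789021]
```

Call:
step_arm:
  plan: [0,0.02,0,0,0,0.02,0,0,0,0.02,0,0,0,0.02,0,0,0,0.02,0,0]
  jaw: 26

```text
t: 14.32
position: [0.5873, -0.0088, 0.1679]
ee_rot: [3.142, 0.003, 0.0]
contact_force: [0.2, -0.5, 0.3]
opening: 0.302
grasp_force: 0.0
```

Call:
step_arm:
  plan: [0,0,0,0,0,0,0,0,0,0,0,0,0,0,0,0]
  jaw: 21

```text
t: 14.65
position: [0.5874, -0.0083, 0.1678]
ee_rot: [-3.141, -0.004, -0.0]
contact_force: [0.6, 3.0, -0.1]
opening: 0.255
grasp_force: 29.2
```

Call:
step_arm:
  plan: [0,0,0,0,0,0,0,0,0,0,0,0,0,0,0,0,0,0,0,0,0,0,0,0]
  jaw: 10

```text
t: 15.15
position: [0.5873, -0.0085, 0.1679]
ee_rot: [-3.141, -0.004, -0.0]
contact_force: [-0.2, 5.2, -0.6]
opening: 0.245
grasp_force: 59.0
```

```bash
python3 fz.py 6
```

```text
t 15.45 F [-0.031  5.2   -0.014] sd [0.13 0.56 0.66] pos [ 0.5874 -0.0085  0.1679] open 0.25
```

Call:
step_arm:
  plan: [0,-0.008,0,0,0,-0.015,0,0,0,-0.015,-0.02,0,0,-0.015,-0.05,0,0,-0.015,-0.08,0,0,-0.015,-0.11,0,0,-0.015,-0.14,0,0,-0.015,-0.17,0,0,-0.015,-0.2,0,0,-0.015,-0.23,0,0,-0.015,-0.26,0,0,-0.015,-0.29,0]

```text
t: 16.45
position: [0.5873, -0.0083, 0.1795]
ee_rot: [3.141, 0.003, -0.0]
contact_force: [0.4, 2.6, -2.3]
opening: 0.249
grasp_force: 58.9
```

Call:
step_arm:
  plan: [0,0,-0.03,0,0,0,-0.06,0,0,0,-0.09,0,0,0,-0.12,0,0,0,-0.15,0,0,0,-0.18,0,0,0,-0.21,0,0,0,-0.24,0,0,0,-0.27,0,0,0,-0.3,0,0,0,-0.325,0,0,0,-0.35,0]

```text
t: 17.45
position: [0.5871, -0.0085, 0.1935]
ee_rot: [3.141, 0.003, -0.001]
contact_force: [0.6, -0.2, -3.4]
opening: 0.251
grasp_force: 58.8
```

Call:
step_arm:
  plan: [0,0,-0.025,0,0,0,-0.05,0,0,0,-0.075,0,0,0,-0.1,0,0,0,-0.125,0,0,0,-0.16,0,0,0,-0.22,0,0,0,-0.3,0,0,0,-0.4,0,0,0,-0.5,0,0,0,-0.6,0,0,0,-0.63,0]

```text
t: 18.45
position: [0.5877, -0.0082, 0.2198]
ee_rot: [-3.142, -0.003, -0.002]
contact_force: [-0.1, 0.1, -3.3]
opening: 0.252
grasp_force: 58.8
```

```bash
python3 fz.py 4
```

```text
t 18.65 F [-0.095 -0.033 -2.707] sd [0.16 0.46 0.46] pos [ 0.5872 -0.0082  0.2185] open 0.247
```

Call:
step_arm:
  plan: [-0.1,0,0,0,-0.4,0,0,0,-0.8,0,0,0,-1.2,0,0,0,-1.6,0,0,0,-1.9,0,-0.3,0,-2,-0.4,-0.8,0,-2,-1.1,-1.1,0,-2,-1.9,-1.1,0,-2,-2.7,-1.1,0,-2,-3.5,-1.1,0,-2,-4.2,-1.1,0]

```text
t: 19.65
position: [0.5063, 0.1613, 0.2627]
ee_rot: [-3.141, -0.004, 0.0]
contact_force: [0.9, 0.6, -2.3]
opening: 0.25
grasp_force: 59.5
```

Run:
```python
from h import *
import pickle
D=pickle.load(open('d0.pkl','rb'))
print(plane(D['scene'],147,216,0), 'nozzle',tri(ray(D['scene'],145.5,157),ray(D['side'],273,262)))
s=env.state();print(s['t'],s['position'],s['ee_rot'],s['contact_force'])
```

```text
[0.37946114 0.26746406 0.        ] nozzle (array([0.39977435, 0.2773163 , 0.15870151]), np.float64(0.009885395182820724))
19.65 [0.5062845  0.16132118 0.26266926] [-3.14119062e+00 -3.93059537e-03  4.61742008e-05] [ 0.93798545  0.57958109 -2.31823735]
```

Call:
step_arm:
  plan: [0,-0.7,0,0,0,-1.3,0.2,0,0,-1.55,0.6,0,0,-1.59,1.2,0,0,-1.59,1.9,0,0,-1.59,2.5,0,0,-1.59,2.9,0,0,-1.59,3.1,0,0,-1.59,3.2,0,0,-1.59,3.25,0,0,-1.59,3.3,0,0,-1.59,3.35,0]

```text
t: 20.65
position: [0.5075, 0.2236, 0.1298]
ee_rot: [-3.14, -0.003, -0.003]
contact_force: [0.2, -0.6, -2.6]
opening: 0.251
grasp_force: 59.5
```

Call:
step_arm:
  plan: [0,0,0.03,0,0,0,0.06,0,0,0,0.09,0,0,0,0.12,0,0,0,0.15,0,0,0,0.17,0,0,0,0.17,0,0,0,0.17,0]

```text
t: 21.32
position: [0.5068, 0.2232, 0.1219]
ee_rot: [3.141, 0.003, -0.0]
contact_force: [0.4, -0.9, -3.2]
opening: 0.246
grasp_force: 59.5
```

```bash
python3 fz.py 6
```

```text
t 21.6167 F [-0.17   0.159 -2.996] sd [0.6  0.37 0.55] pos [0.5068 0.2232 0.1219] open 0.252
```

Call:
step_arm:
  plan: [0,0,0.02,0,0,0,0.03,0,0,0,0.03,0,0,0,0.03,0]

```text
t: 21.95
position: [0.5071, 0.2233, 0.1214]
ee_rot: [-3.141, -0.004, -0.002]
contact_force: [-1.3, 0.7, 4.8]
opening: 0.246
grasp_force: 60.4
```

Run:
```python
from fz import *
fz(5);d=grab('scene');e=grab('side')
c=cv2.resize(d['pixels'][140:230,150:240,::-1],(400,400),interpolation=2);f=cv2.resize(e['pixels'][220:310,180:270,::-1],(400,400),interpolation=2)
cv2.imwrite('pics/f.png',np.hstack([c,f]))
```

```text
t 22.2 F [-2.01   0.113  4.904] sd [0.16 0.41 1.  ] pos [0.5072 0.2234 0.1214] open 0.245
```

View pics/f.png

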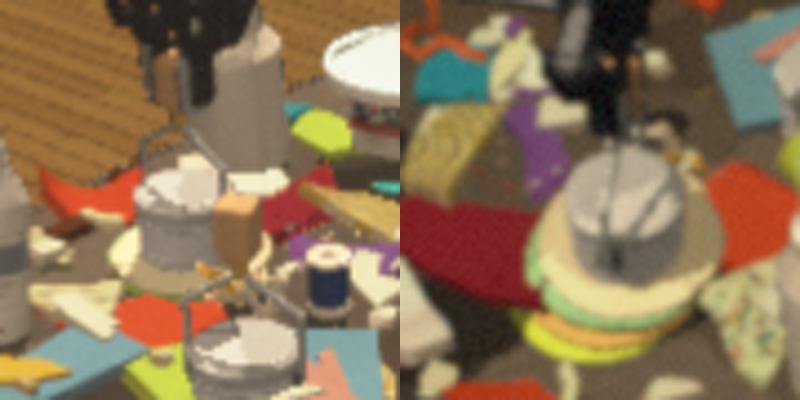

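The pail stands on the felt, central in both views, with the force now pushing upward. I'll release and retreat upward.

Call:
step_arm:
  plan: [0,0,-0.015,0,0,0,-0.015,0,0,0,-0.015,0]

```text
t: 22.55
position: [0.507, 0.2233, 0.1214]
ee_rot: [-3.141, -0.003, -0.001]
contact_force: [-0.2, 1.1, 3.2]
opening: 0.245
grasp_force: 60.3
```

Call:
step_arm:
  plan: [0,0,0,0,0,0,0,0,0,0,0,0,0,0,0,0,0,0,0,0,0,0,0,0,0,0,0,0,0,0,0,0]
  jaw: 46

```text
t: 23.22
position: [0.5068, 0.2232, 0.1213]
ee_rot: [-3.142, -0.003, -0.0]
contact_force: [0.4, -0.1, 0.2]
opening: 0.541
grasp_force: 0.0
```

Call:
step_arm:
  plan: [0,0,-0.3,0,0,0,-0.8,0,0,0,-1.5,0,0,0,-2.2,0,0,0,-2.8,0,0,0,-3,0,0,0,-3,0,0,0,-3,0]

```text
t: 23.88
position: [0.5066, 0.2233, 0.2408]
ee_rot: [-3.141, -0.003, 0.001]
contact_force: [-0.4, 0.3, -0.3]
opening: 0.538
grasp_force: 0.0
```

Run:
```python
from h import *
d=grab('wrist');s=env.state();print(s['t'],s['position'],s['opening'])
hsv=cv2.cvtColor(d['pixels'],cv2.COLOR_RGB2HSV);m=cv2.inRange(hsv,(12,100,140),(22,170,255))
n,_,st,ce=cv2.connectedComponentsWithStats(m)
for i in range(1,n):
    if st[i,4]>100: print(st[i],plane(d,*ce[i],.153).round(3))
print(proj(d,[.507,.2235,.153]))
```

```text
23.9333 [0.50619486 0.2230511  0.23988824] 0.5382300283276201
[261  49  21  32 277] [0.606 0.212 0.153]
[  30   92  124  174 2175] [0.53  0.369 0.153]
[  1 111  18 141 379] [0.518 0.436 0.153]
[243 153  69  74 984] [0.514 0.213 0.153]
[366 248  32  26 461] [0.449 0.113 0.153]
[228 263  60  38 183] [0.427 0.223 0.153]
[256.77133784 196.63939681]
```

```bash
python3 -c "
from rig import env
print(env.hand_in())"
```

```text
the job is handed in; nothing more can be done
None
```

I hung the pail nearer the tray on the hook scale and let it rest untouched; at about 0.30 kg by wrist force (pointer about 26–28 mm, inferred rather than read off the plate) it was the short one, so I stood it on the middle of the felt coasters and handed in at about 24 s; no verdict was returned.

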